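# Draw out the photo printer's paper tray

## Task

Clear the way and open the photo printer for loading: first slide the red tin that stands in front of it aside along the desk onto the round cork mat, pushing it with the fingers and keeping it upright. Then hook a fingertip behind the printer tray's blue lip and draw the tray out to its stop, without squeezing the lip from its front and without the tray hitting the tin. Lift nothing, and leave the jar and the other things as they are.

Things in the scene. Friction and masses are not known exactly. Their poses are not given: they have to be found in the camera images.
- printer: white compact photo printer, fixed to the desk, 200 (x) x 190 (y) x 70 mm high; origin under its centre, its own -x is the front out of which the tray slides, z up. Its front face is at x = -100 mm
- tray (a joint): travel of the grey paper tray along the printer's -x: 0 = in, 0.110 m = fully out at its stop. Starts 0 to 20 mm out, stays where left, about 2.5 N to slide. The open-topped tray is 130 mm wide; floor's upper face 12 mm above the desk, side walls up to 25 mm
- lip (a point): middle of the rear upper edge of the blue lip across the tray's front end, 38 mm above the desk; moves with the tray. The lip is an upright plate 130 mm wide, 8 mm thick from here towards printer -x, 26 mm above the tray floor; its face that looks away from the printer is not to be pressed. At joint 0 it is at printer x = -150 mm, y = 0: the open space behind it, up to the printer's front face, is then 50 mm long and 122 mm wide
- tin: loose round red tin with brass-coloured rim and closed top, 100 mm diameter, 55 mm high, about 0.3 kg, standing on the desk in the tray's way, 245 to 270 mm ahead of the printer's centre; origin at the centre of its underside, z up through its top
- mat: round flat cork mat, 150 mm diameter, 1 mm thin, lying on the desk 160 to 215 mm to one side (left or right) of the tin, fixed; a thing slides onto it without a step; origin at its centre
- jar: loose bystander, leave alone; small amber glass jar with white cap, 60 mm diameter, 62 mm high, on the other side of the tin from the mat; origin at the centre of its underside
- flask: loose bystander, leave alone; steel flask with black cap, 72 mm diameter, 220 mm high; origin at the centre of its underside
- mug: loose bystander, leave alone; blue mug, 76 mm diameter, 70 mm high; origin at the centre of its underside
- tape: loose bystander, leave alone; yellow tape ring lying flat, 84 mm diameter, 22 mm high; origin at the centre of its underside
- driver: loose bystander, leave alone; screwdriver lying on the desk at the left; origin under its middle

How it is judged:
On the way, in this order (a step that is already met when the one before it is completed fails the run):
1. the tin stands on the cork mat (centres within 45 mm) while the tray is still in (less than 45 mm out) (horizontal distance between tin and mat below 0.045 m and angle between tin's own z axis and vertical below 0.1 rad and height (world z) of tin below 0.006 m and linear speed of tin below 0.02 m/s and value of joint tray below 0.045 m), for 0.2 s.
2. the tray is drawn out to its stop (more than 102 of 110 mm) (value of joint tray above 0.102 m), for 0.2 s.
At the end, for the whole second after the job is handed in: The tray is at its stop (more than 102 of 110 mm out) and at rest; the tin stands upright and still on the desk with its centre within 45 mm of the mat's centre (horizontal distance between tin and mat below 0.045 m and angle between tin's own z axis and vertical below 0.1 rad and height (world z) of tin below 0.006 m and linear speed of tin below 0.02 m/s and value of joint tray above 0.102 m and velocity of joint tray between -0.01 and 0.01 m/s); the robot touches nothing.
It fails at once if the tin is lifted (its underside's centre 12 mm above the desk) or tipped (0.4 rad) (height (world z) of tin above 0.012 m or angle between tin's own z axis and vertical above 0.4 rad).
It fails at once if the fingers press on the front face of the tray's lip (over 3 N) (contact force between the fingers and tray_c4 above 3 N).
It fails at once if the tray's front hits the tin (over 1 N) (contact force between tray_c4 and tin above 1 N).
It fails at once if a bystander is moved more than 25 mm or lifted or tipped (distance of any of jar, flask, mug, tape, driver from where it was at the start of the episode above 0.025 m or angle between any of jar, flask, mug's own z axis and vertical above 0.4 rad).
It also fails if it takes over 50 s, if anything falls off the work surface, if the arm or the gripper's body presses on something with over 40 N, if the wrist force passes 120 N, or if a joint passes its speed limit or range.

## Robot

A 6-joint arm with a two-finger parallel gripper is mounted at the origin on the work surface. World frame = base frame: x ahead of the robot, y to its left, z up, the work surface at z = 0. Lengths are in m, angles in rad, forces in N, time in s.
With the tool pointing down it reaches from about 0.375 to 0.9 m from the base axis. Payload 3.1 kg.
Tool frame: the origin (TCP) lies between the finger pads; the fingertips stand 22 mm ahead of it and the grasp point (between the pads) lies 3 mm ahead of it; z points along the fingers, y is the line along which they close (so a half turn about z gives the same grasp; the last joint's range is limited). The gripper opens to 87 mm and grips with 3 to 60 N. Pads are 19 mm wide; open, the fingers measure 117 mm over their backs; the gripper's body (75 mm by 190 mm) begins 51 mm behind the grasp point.
Start: joints at [-1.298, 0.527, 1.433, -0, 1.181, -0.178], TCP at [0.272, -0.563, 0.245] pointing down, gripper open.
Joint ranges: [-3.08, 3.08], [-0.75, 2.2], [0.22, 2.44], [-1.43, 4.57], [0, 2.65], [-2.85, 2.85]. Speed limits (rad/s): [2.79, 2.79, 3.14, 3.14, 3.14, 3.14].

## Interface

Orientations are given as a unit quaternion [x, y, z, w].
In Python, from rig import get_obs, camera, get_calibration, hand_in, cut_out gives the robot as it stands.
- The arm moves only by the shell command python3 -m inch 'ROWS' [OPENING] [FORCE]. ROWS is JSON, one flat list of numbers, 6 for each row, row after row: the shift along the tool's x, y, z scaled (see below), then the turn, a rotation vector about the tool's x, y, z scaled (see below). A call has 1 to 20 rows; each row is the pose to reach, as a shift and turn from the pose commanded when the call began, along the tool's axes at that moment; what a row does not reach only later rows make up. The controller multiplies each number of a shift by 0.08 m and each number of a turn by 90 degrees. A row lasts 1/12 s, in which the tool goes at most 41.7 mm and 7.16 degrees, less where a joint would pass 70% of its speed; a pose out of reach is approached as far as the arm can. A call with a number of a shift or a turn outside -1 to 1 is refused whole. A call with a gripper value outside its range is refused whole. OPENING is the finger opening in mm, from 0 to 87, set as the call begins (- or left out, the last holds). The fingers move at their own pace and stop on an object; FORCE is the grip in N (left out, the last holds). Time passes only in rows, so rows that repeat a pose let the fingers close. It gives the time, the measured TCP pose, the force, the opening and the grip force at its end, in the units of the state.
- get_obs(): the state, without advancing time (a new reading comes with each control period).
- camera(name): name is "scene" or "side" or "wrist"; returns the picture (420x560x3 uint8, red, green, blue); there is no depth.
- get_calibration(name): a dict with "vertical_fov" (degrees; the focal length in pixels is half the picture's height over the tangent of half this angle, whatever the lens; pixels are square), "cx", "cy" (the principal point, pixels), "T" (4x4, takes a point from camera to world coordinates). Camera axes: x right, y down, z forward; pixel columns grow to the right and rows downward; lengths in m; the calibration is good to about 2 mm. A picture is of the moment at which its call begins: read the wrist's pose just before it. get_calibration takes no time and is no camera call; for the wrist camera it gives the pose at the moment of the call.
- hand_in(): hands the job in; it is judged then, once.
Trained networks look in the newest picture that a camera, given by its name, has taken for a name from the list of things; names that differ only in an ending like _2 or _b are one class to them, and where a whole thing is asked for, a point or a joint stands for the part that bears it (a point fixed in the world has none). Each returns a list of dicts, best first, with "conf" (0 to 1); they miss things now and then, are a little off and sometimes report something else, mostly with a low value. They report only what shows in the picture. A call takes as long as a camera call.
- cut_out(camera, thing): "region" (420x560 bool, what is visible of it) and "bbox" ([left, top, right, bottom] in pixels, round what is visible of it).
The state is a dict: "time": time; "q": joint angles; "joint_velocities": joint speeds; "joint_torque": joint torques, N m; "position": TCP position; "tool_rot": TCP orientation; "ft_force": force on the tool from outside, world axes, zero at the start; "moment": the same for the moment, N m; "grip_width": finger opening in m; "grip_force": force on a finger pad.
Only numpy, scipy, OpenCV 4.12 (cv2) and the standard library are available. Lean on these libraries where they do the work, as an engineer would, in place of code of your own. Each camera call takes 0.05 s, during which the arm holds its last target. There are 200 camera calls.

## Working session

There is one attempt and no reset: what is moved stays moved. The work goes in short steps, Python scripts to look and compute and a shell command to move; the robot and the scene stay as the last step left them, time stands still between calls to the robot, and variables do not carry over. Pictures are saved under pics/ and viewed, at most 10 in all, crops included, and the job is handed in when it is done.

```bash
mkdir -p pics; cat > h.py <<'E'
import numpy as np,cv2
from rig import *
from scipy.spatial.transform import Rotation as R
def ray(cal,u,v,z):
    f=210/np.tan(np.radians(cal["vertical_fov"])/2)
    d=np.array([(u-cal["cx"])/f,(v-cal["cy"])/f,1]);T=np.array(cal["T"])
    d=T[:3,:3]@d;o=T[:3,3];return o+d*(z-o[2])/d[2]
def proj(cal,p):
    f=210/np.tan(np.radians(cal["vertical_fov"])/2)
    q=np.linalg.inv(np.array(cal["T"]))@np.append(p,1)
    return np.array([cal["cx"]+f*q[0]/q[2],cal["cy"]+f*q[1]/q[2]])
E
python3 - <<'E'
from h import *
o=get_obs();print(o["position"],o["tool_rot"],o["time"])
ims=[]
for c in ["scene","side"]:
    im=camera(c);cv2.imwrite(f"pics/{c}0.png",im[:,:,::-1]);cal=get_calibration(c);print(c,np.round(cal["T"],3).tolist(),cal["vertical_fov"])
    for t in ["tin","mat","jar","printer","tray","lip","flask","mug","tape","driver"]:
        for r in cut_out(c,t)[:1]:
            b=r["bbox"];m=r["region"];vv,uu=np.nonzero(m)
            print(c,t,round(r["conf"],2),np.round(b),uu.mean().round(1),vv.mean().round(1),ray(cal,uu.mean(),vv.mean(),0).round(3))
E
```

```text
[ 0.27213873 -0.56187437  0.24356755] [ 9.74703146e-01  2.23500782e-01 -5.31465991e-05 -1.08371644e-03] 0.0
scene [[-0.725, 0.595, -0.346, 1.185], [0.689, 0.636, -0.349, 0.587], [0.012, -0.491, -0.871, 1.416], [0.0, 0.0, 0.0, 1.0]] 49.87470524294825
scene tin 0.58 [284. 166. 310. 199.] 295.2 183.7 [0.534 0.014 0.   ]
scene mat 0.86 [310. 210. 355. 245.] 331.9 225.6 [0.561 0.224 0.   ]
scene jar 0.83 [256. 136. 269. 158.] 264.3 149.3 [ 0.512 -0.177  0.   ]
scene printer 0.7 [197. 184. 290. 262.] 241.6 220.0 [ 0.776 -0.008  0.   ]
scene tray 0.72 [257. 190. 287. 221.] 271.0 202.9 [0.654 0.012 0.   ]
scene lip 0.94 [256. 186. 288. 222.] 270.5 202.1 [0.653 0.009 0.   ]
scene flask 0.86 [171.  72. 199. 117.] 183.9 98.3 [ 0.58  -0.591  0.   ]
scene mug 0.93 [217. 160. 243. 188.] 230.4 172.4 [ 0.676 -0.186  0.   ]
scene tape 0.86 [280. 237. 307. 259.] 291.7 248.3 [0.723 0.189 0.   ]
scene driver 0.75 [395. 262. 410. 322.] 401.6 279.5 [0.537 0.515 0.   ]
side [[0.992, -0.098, 0.081, 0.561], [-0.127, -0.718, 0.685, -0.682], [-0.009, -0.69, -0.724, 0.807], [0.0, 0.0, 0.0, 1.0]] 57.92067885196968
side tin 0.59 [226. 204. 265. 244.] 245.1 221.6 [0.54  0.047 0.   ]
side mat 0.64 [226. 164. 275. 198.] 246.8 181.1 [0.556 0.217 0.   ]
side jar 0.66 [230. 263. 255. 299.] 242.0 279.4 [ 0.521 -0.146  0.   ]
side printer 0.55 [280. 185. 383. 250.] 333.1 218.7 [0.791 0.023 0.   ]
side tray 0.95 [278. 200. 306. 242.] 291.4 223.0 [0.67  0.023 0.   ]
side lip 0.79 [281. 200. 304. 243.] 291.2 222.7 [ 0.67   0.024 -0.   ]
side flask 0.87 [287. 394. 328. 419.] 306.6 408.8 [ 0.63 -0.46  0.  ]
side mug 0.71 [291. 251. 336. 296.] 309.3 271.5 [ 0.692 -0.145  0.   ]
side tape 0.9 [288. 170. 314. 194.] 298.6 178.7 [0.72  0.206 0.   ]
side driver 0.68 [225. 122. 250. 136.] 237.0 125.3 [0.539 0.531 0.   ]
```

View pics/scene0.png

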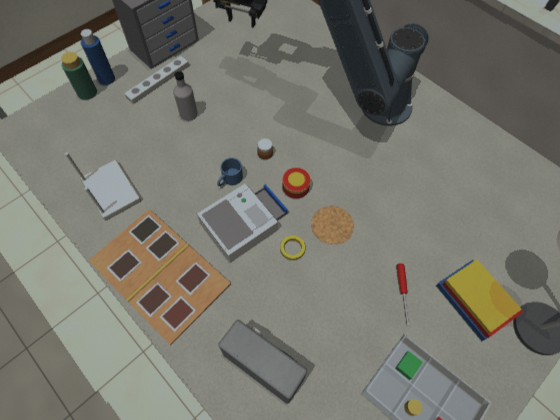

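View pics/side0.png

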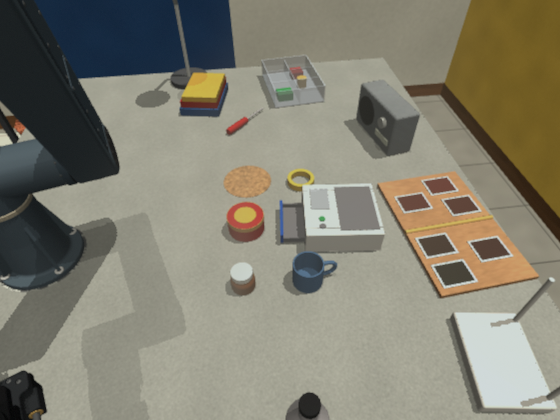

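```bash
python3 - <<'E'
from h import *
import itertools
def tri(a,b):
    # least squares on two rays
    A=np.zeros((3,3));y=np.zeros(3)
    for c,(u,v) in (("scene",a),("side",b)):
        cal=get_calibration(c);o=np.array(cal["T"])[:3,3];d=ray(cal,u,v,0)-o;d/=np.linalg.norm(d);P=np.eye(3)-np.outer(d,d);A+=P;y+=P@o
    return np.linalg.solve(A,y).round(3)
print("tin",tri((295.2,183.7),(245.1,221.6)),"mat",tri((331.9,225.6),(246.8,181.1)),"jar",tri((264.3,149.3),(242,279.4)),"mug",tri((230.4,172.4),(309.3,271.5)),"tape",tri((291.7,248.3),(298.6,178.7)),"lip",tri((270.5,202.1),(291.2,222.7)),"printer",tri((241.6,220),(333.1,218.7)))
o=get_obs();T=np.eye(4);T[:3,:3]=R.from_quat(o["tool_rot"]).as_matrix();T[:3,3]=o["position"]
c=get_calibration("wrist");print(np.round(np.linalg.inv(T)@np.array(c["T"]),3).tolist(),c["vertical_fov"])
for cn in ("scene","side"):
    im=cv2.imread(f"pics/{cn}0.png");r=cut_out  # blue lip direction
    hsv=cv2.cvtColor(im,cv2.COLOR_BGR2HSV);m=cv2.inRange(hsv,(105,150,50),(125,255,255))
    x0,y0,x1,y1=(254,184,290,224) if cn=="scene" else (276,196,308,246)
    vv,uu=np.nonzero(m[y0:y1,x0:x1]);cal=get_calibration(cn)
    P=np.array([ray(cal,u+x0,v+y0,.03)[:2] for u,v in zip(uu,vv)]).astype(np.float32);print(cn,len(P),cv2.fitLine(P,cv2.DIST_HUBER,0,.01,.01).ravel(),P.min(0),P.max(0))
# goal: TCP (0.44,0.02,0.40), tool frame shift
d=T[:3,:3].T@(np.array([.43,.05,.42])-T[:3,3]);print("shift units",(d/.08).round(2))
E
```

```text
tin [0.543 0.024 0.024] mat [ 0.557  0.222 -0.005] jar [ 0.523 -0.163  0.025] mug [ 0.687 -0.168  0.033] tape [0.722 0.193 0.01 ] lip [0.664 0.014 0.016] printer [0.783 0.002 0.025]
[[0.0, -0.953, -0.303, 0.086], [1.0, -0.0, 0.001, 0.0], [-0.001, -0.303, 0.953, -0.14], [0.0, 0.0, 0.0, 1.0]] 59.1288895812793
scene 104 [0.11335378 0.9935547  0.6419703  0.02139451] [ 0.6307831  -0.04396195] [0.65395266 0.08625611]
side 40 [0.12491041 0.992168   0.6395942  0.0124245 ] [ 0.63327163 -0.03815277] [0.6487344  0.08502543]
shift units [ 5.11 -6.03 -2.19]
```

```bash

python3 -m inch '[0.98,-0.88,-0.24,0,0,0,0.98,-0.88,-0.24,0,0,0,0.98,-0.88,-0.24,0,0,0,0.98,-0.88,-0.24,0,0,0]' 50
python3 -m inch '[0.98,-0.88,-0.24,0,0,0,0.98,-0.88,-0.24,0,0,0,0.98,-0.88,-0.24,0,0,0,0.98,-0.88,-0.24,0,0,0]'
python3 -m inch '[0.98,-0.88,-0.24,0,0,0,0.98,-0.88,-0.24,0,0,0,0.98,-0.88,-0.24,0,0,0,0.98,-0.88,-0.24,0,0,0]'
python3 -m inch '[0.98,-0.88,-0.24,0,0,0,0.98,-0.88,-0.24,0,0,0,0.98,-0.88,-0.24,0,0,0,0.98,-0.88,-0.24,0,0,0]'
```

```text
time: 1.43
position: [0.3136, -0.4601, 0.2646]
tool_rot: [0.974, 0.225, 0.001, -0.002]
ft_force: [-0.2, 0.3, 0.1]
grip_width: 0.0682
grip_force: 0.0
time: 1.77
position: [0.3532, -0.3637, 0.2838]
tool_rot: [0.974, 0.225, 0.0, -0.001]
ft_force: [-0.3, -0.7, -0.7]
grip_width: 0.0509
grip_force: 0.0
time: 2.1
position: [0.3931, -0.2674, 0.303]
tool_rot: [0.974, 0.225, 0.001, 0.0]
ft_force: [-0.5, -0.1, -0.1]
grip_width: 0.0504
grip_force: 0.0
time: 2.43
position: [0.4334, -0.1708, 0.3222]
tool_rot: [0.974, 0.225, 0.001, 0.0]
ft_force: [-0.4, -0.6, -0.2]
grip_width: 0.0498
grip_force: 0.0
```

```bash

python3 -m inch '[0.98,-0.88,-0.24,0,0,0,0.98,-0.88,-0.24,0,0,0,0.98,-0.88,-0.24,0,0,0,0.98,-0.88,-0.24,0,0,0]' >/dev/null
python3 -m inch '[0.98,-0.88,-0.24,0,0,0,0.98,-0.88,-0.24,0,0,0,0.98,-0.88,-0.24,0,0,0,0.98,-0.88,-0.24,0,0,0]' >/dev/null
python3 -m inch '[0.98,-0.88,-0.24,0,0,-0.667,0.98,-0.88,-0.24,0,0,-0.667,0.98,-0.88,-0.24,0,0,-0.667,0.98,-0.88,-0.24,0,0,-0.667,0.98,-0.88,-0.24,0,0,-0.667,0.98,-0.88,-0.24,0,0,-0.667,0.98,-0.88,-0.24,0,0,-0.667,0.98,-0.88,-0.24,0,0,-0.667,0.98,-0.88,-0.24,0,0,-0.667,0.98,-0.88,-0.24,0,0,-0.667]'
python3 - <<'E'
from h import *
im=camera("wrist");cal=get_calibration("wrist");cv2.imwrite("pics/w1.png",im[:,:,::-1])
for t,z in [("tin",.0275),("mat",0.001),("jar",.03),("lip",.035),("printer",.07),("mug",.035),("tape",.011)]:
    for r in cut_out("wrist",t)[:1]:
        b=r["bbox"];vv,uu=np.nonzero(r["region"]);print(t,round(r["conf"],2),b,ray(cal,uu.mean(),vv.mean(),z).round(3))
hsv=cv2.cvtColor(im,cv2.COLOR_RGB2HSV)
print(np.array(cal["T"]).round(3)[:3,3])
E
```

```text
time: 3.93
position: [0.5523, 0.1172, 0.3781]
tool_rot: [0.733, 0.681, -0.001, 0.0]
ft_force: [-0.2, -0.9, 0.8]
grip_width: 0.05
grip_force: 0.0
tin 0.62 [237.9, 186.2, 310.3, 267.6] [0.543 0.02  0.028]
mat 0.95 [216.1, 16.5, 330.3, 137.1] [0.558 0.223 0.001]
jar 0.9 [252.8, 343.4, 287.2, 366.4] [ 0.521 -0.191  0.03 ]
lip 0.59 [336.2, 178.3, 396.0, 265.0] [0.671 0.025 0.035]
printer 0.98 [338.0, 159.0, 560.0, 304.3] [0.772 0.029 0.07 ]
mug 0.24 [215.4, 18.5, 329.8, 136.8] [0.559 0.222 0.035]
tape 0.9 [366.5, 55.1, 437.9, 124.7] [0.727 0.192 0.011]
[0.56  0.202 0.518]
```

View pics/w1.png

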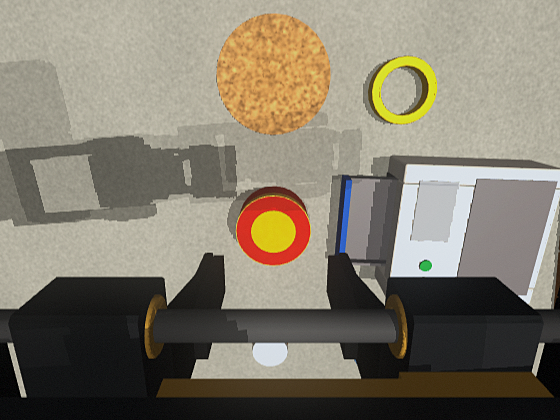

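```bash
python3 - <<'E'
from h import *
im=cv2.imread("pics/w1.png");hsv=cv2.cvtColor(im,cv2.COLOR_BGR2HSV);cal=get_calibration("wrist")
print("tin",ray(cal,273,230,.055))
m=cv2.inRange(hsv,(100,120,90),(125,255,255));m[:150]=0;m[290:]=0;m[:,:320]=0;m[:,420:]=0
vv,uu=np.nonzero(m);print(len(vv),vv.min(),vv.max())
P=[]
for v in range(vv.min(),vv.max()+1,10):
    u=uu[vv==v];a=ray(cal,u.min(),v,.038);b=ray(cal,u.max()+1,v,.038);P.append(b[:2]);print(v,u.min(),u.max(),a[:2].round(4),b[:2].round(4))
print(cv2.fitLine(np.float32(P),cv2.DIST_L2,0,.01,.01).ravel())
# printer front face top edge points
for p in [(402,178),(388,277)]: print(ray(cal,*p,.07))
E
```

```text
tin [0.54341836 0.02844965 0.055     ]
434 180 252
180 346 351 [0.645  0.0858] [0.6529 0.0852]
190 345 350 [0.6434 0.0722] [0.6515 0.0716]
200 344 349 [0.6419 0.0583] [0.65   0.0577]
210 343 348 [0.6403 0.0442] [0.6484 0.0436]
220 342 347 [0.6387 0.0298] [0.6469 0.0292]
230 341 346 [0.637  0.0152] [0.6453 0.0146]
240 340 345 [6.353e-01 3.000e-04] [ 6.437e-01 -3.000e-04]
250 339 344 [ 0.6336 -0.0149] [ 0.6421 -0.0155]
[0.10712291 0.99424577 0.64759624 0.03574645]
[0.70855401 0.09118547 0.07      ]
[ 0.69395058 -0.04485304  0.07      ]
```

```bash

python3 -m inch '[-0.73,-0.01,0.7,0,0,0,-0.73,-0.01,0.7,0,0,0,-0.73,-0.01,0.7,0,0,0]' >/dev/null
python3 -m inch '[-0.73,-0.01,0.7,0,0,0,-0.73,-0.01,0.7,0,0,0,-0.73,-0.01,0.7,0,0,0]' >/dev/null
python3 -m inch '[-0.72,-0.01,0.7,0,0,0,-0.72,-0.01,0.7,0,0,0,-0.72,-0.01,0.7,0,0,0]' >/dev/null
python3 -m inch '[0,0,1,0,0,0,0,0,1,0,0,0,0,0,1,0,0,0]' 
python3 - <<'E'
from h import *
im=camera("wrist");cal=get_calibration("wrist");cv2.imwrite("pics/w2.png",im[:,:,::-1])
for r in cut_out("wrist","tin")[:1]:
    b=r["bbox"];print(b,ray(cal,(b[0]+b[2])/2,b[1],.055).round(3), ray(cal,b[0],b[3],.055).round(3))
E
```

```text
time: 5.33
position: [0.5328, -0.0518, 0.1252]
tool_rot: [0.732, 0.681, -0.003, -0.006]
ft_force: [-1.1, 0.9, -0.4]
grip_width: 0.0502
grip_force: 0.0
[191.5, 5.8, 377.4, 200.6] [0.549 0.074 0.055] [ 0.487 -0.026  0.055]
```

View pics/w2.png

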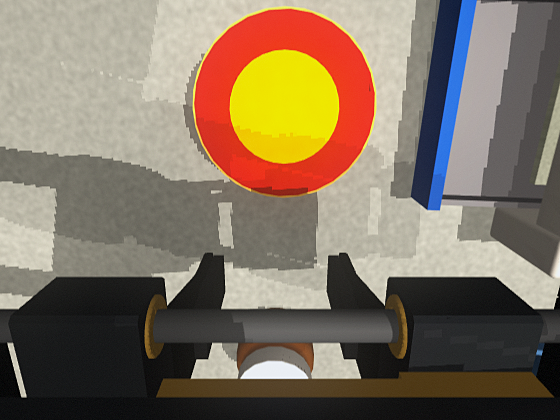

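```bash
python3 - <<'E'
from h import *
cal=get_calibration("wrist")
for p in [(284,7),(284,197),(193,103),(376,103),(427,209),(442,209)]: print(p,ray(cal,*p,.055 if p[0]<400 else .038).round(4))
o=get_obs();print(o["position"],R.from_quat(o["tool_rot"]).as_matrix().round(3).tolist())
E
```

```text
(284, 7) [0.5514 0.0733 0.055 ]
(284, 197) [ 0.5448 -0.0293  0.055 ]
(193, 103) [0.4974 0.0289 0.055 ]
(376, 103) [0.5998 0.0216 0.055 ]
(427, 209) [ 0.6384 -0.049   0.038 ]
(442, 209) [ 0.6482 -0.0497  0.038 ]
[ 0.53652524 -0.05272065  0.13083713] [[0.072, 0.997, -0.002], [0.997, -0.072, 0.001], [0.001, -0.002, -1.0]]
```

```bash

python3 -m inch '[0,0.04,1,0,0,0,0,0.04,1,0,0,0,0,0.04,1,0,0,0,0,0.04,1,0,0,0]' >/dev/null
python3 -m inch '[0,0,0.19,0,0,0,0,0,0.19,0,0,0,0,0,0.19,0,0,0]'
python3 -m inch '[0.1,0,0,0,0,0,0.2,0,0,0,0,0,0.3,0,0,0,0,0,0.4,0,0,0,0,0,0.5,0,0,0,0,0,0.6,0,0,0,0,0,0.7,0,0,0,0,0,0.8,0,0,0,0,0]'
python3 -m inch '[0.1,0,0,0,0,0,0.2,0,0,0,0,0,0.3,0,0,0,0,0,0.4,0,0,0,0,0,0.5,0,0,0,0,0,0.6,0,0,0,0,0,0.7,0,0,0,0,0,0.8,0,0,0,0,0]'
python3 - <<'E'
from h import *
for c in ("side","scene"):
    camera(c);cal=get_calibration(c)
    for t,z in (("tin",.0275),("mat",.001)):
        for r in cut_out(c,t)[:1]:
            vv,uu=np.nonzero(r["region"]);print(c,t,ray(cal,uu.mean(),vv.mean(),z).round(3))
print(get_obs()["position"])
E
```

```text
time: 6.02
position: [0.5417, -0.0541, 0.0393]
tool_rot: [0.732, 0.681, 0.001, 0.002]
ft_force: [1.1, -1.0, 0.0]
grip_width: 0.0499
grip_force: 0.0
time: 6.68
position: [0.5447, 0.0108, 0.0358]
tool_rot: [0.732, 0.681, 0.0, 0.0]
ft_force: [0.1, -2.3, 1.5]
grip_width: 0.0498
grip_force: 1.2
time: 7.35
position: [0.5489, 0.0746, 0.0357]
tool_rot: [0.732, 0.681, -0.0, -0.0]
ft_force: [-0.4, -0.9, 0.8]
grip_width: 0.0501
grip_force: 1.1
side tin [0.549 0.09  0.027]
side mat [0.596 0.252 0.001]
scene tin [0.553 0.133 0.028]
scene mat [0.561 0.229 0.001]
[0.54880281 0.07385318 0.03556208]
```

```bash

python3 -m inch '[0.1,0,0,0,0,0,0.2,0,0,0,0,0,0.3,0,0,0,0,0,0.4,0,0,0,0,0,0.5,0,0,0,0,0,0.6,0,0,0,0,0,0.7,0,0,0,0,0,0.8,0,0,0,0,0]' >/dev/null
python3 -m inch '[0.1,0,0,0,0,0,0.18,0,0,0,0,0,0.26,0,0,0,0,0,0.32,0,0,0,0,0,0.37,0,0,0,0,0,0.4,0,0,0,0,0,0.4,0,0,0,0,0,0.4,0,0,0,0,0]'
python3 -m inch '[-0.1,0,0,0,0,0,-0.3,0,0,0,0,0,-0.6,0,0,0,0,0,-0.6,0,0,0,0,0]' 
python3 -m inch '[0,0,-1,0,0,0,0,0,-1,0,0,0,0,0,-1,0,0,0]'  0
python3 -m inch '[0,0,-1,0,0,0,0,0,-1,0,0,0,0,0,-1,0,0,0,0,0,-1,0,0,0,0,0,-1,0,0,0,0,0,-1,0,0,0]' 
python3 - <<'E'
from h import *
im=camera("wrist");cal=get_calibration("wrist");cv2.imwrite("pics/w3.png",im[:,:,::-1]);print(get_obs()["position"])
for c in ("wrist","scene"):
    if c!="wrist": camera(c);cal=get_calibration(c)
    for t,z in (("tin",.0275),("mat",.001),("lip",.038)):
        for r in cut_out(c,t)[:1]:
            vv,uu=np.nonzero(r["region"]);print(c,t,r["bbox"],ray(cal,uu.mean(),vv.mean(),z).round(3))
E
```

```text
time: 8.98
position: [0.5561, 0.1697, 0.0358]
tool_rot: [0.732, 0.681, 0.0, 0.0]
ft_force: [-0.3, 0.1, -0.2]
grip_width: 0.0499
grip_force: 0.0
time: 9.32
position: [0.5522, 0.1181, 0.0357]
tool_rot: [0.733, 0.68, -0.001, 0.0]
ft_force: [0.3, -0.3, 1.0]
grip_width: 0.0501
grip_force: 0.0
time: 9.57
position: [0.5568, 0.1214, 0.1212]
tool_rot: [0.733, 0.681, 0.004, 0.004]
ft_force: [0.3, -0.3, 0.3]
grip_width: 0.0373
grip_force: 0.0
time: 10.07
position: [0.5513, 0.1216, 0.1945]
tool_rot: [0.732, 0.681, -0.001, -0.001]
ft_force: [-0.2, -0.8, -0.2]
grip_width: 0.0023
grip_force: 0.0
[0.55131552 0.12158858 0.19428756]
wrist tin [207.1, 0.0, 347.6, 141.2] [0.562 0.226 0.028]
wrist mat [184.5, 3.5, 366.7, 165.2] [0.55  0.203 0.001]
wrist lip [370.9, 223.5, 469.8, 351.6] [0.676 0.055 0.038]
scene tin [320.9, 205.8, 348.5, 238.0] [0.561 0.224 0.028]
scene mat [309.6, 211.0, 351.3, 244.6] [0.583 0.234 0.001]
scene lip [257.3, 185.7, 287.0, 221.0] [0.668 0.029 0.038]
```

View pics/w3.png

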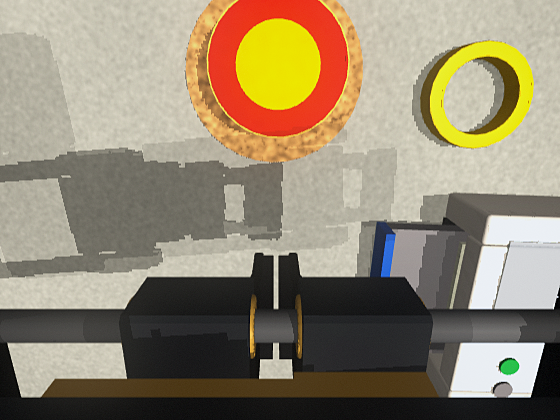

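```bash

python3 -m inch '[-0.58,0.8,0.46,0,0,0,-0.58,0.8,0.46,0,0,0,-0.58,0.8,0.46,0,0,0]' >/dev/null
python3 -m inch '[-0.58,0.8,0.46,0,0,0,-0.58,0.8,0.46,0,0,0,-0.58,0.8,0.46,0,0,0,-0.58,0.8,0.46,0,0,0,-0.58,0.8,0.46,0,0,0,-0.58,0.8,0.46,0,0,0,-0.58,0.8,0.46,0,0,0]'
python3 - <<'E'
from h import *
cal=get_calibration("wrist");im=camera("wrist");cv2.imwrite("pics/w4.png",im[:,:,::-1]);print(get_obs()["position"])
hsv=cv2.cvtColor(im,cv2.COLOR_RGB2HSV)
m=cv2.inRange(hsv,(100,120,90),(125,255,255))
for v in range(60,420,25):
    u=np.nonzero(m[v])[0]
    if len(u):print(v,u.min(),u.max(),ray(cal,u.min(),v,.038)[:2].round(4),ray(cal,u.max()+1,v,.038)[:2].round(4))
E
```

```text
time: 11.3
position: [0.6726, 0.0211, 0.1231]
tool_rot: [0.732, 0.682, 0.0, -0.0]
ft_force: [0.3, 0.3, 0.2]
grip_width: 0.0005
grip_force: 0.0
[0.67284576 0.02109948 0.12318468]
135 219 232 [0.6447 0.0831] [0.6531 0.0825]
160 220 232 [0.6436 0.0681] [0.6515 0.0675]
185 220 231 [0.6417 0.0524] [0.6492 0.0519]
210 220 231 [0.6398 0.0361] [0.6475 0.0356]
235 220 231 [0.6378 0.0191] [0.6457 0.0185]
260 221 231 [0.6364 0.0012] [0.6438 0.0007]
```

View pics/w4.png

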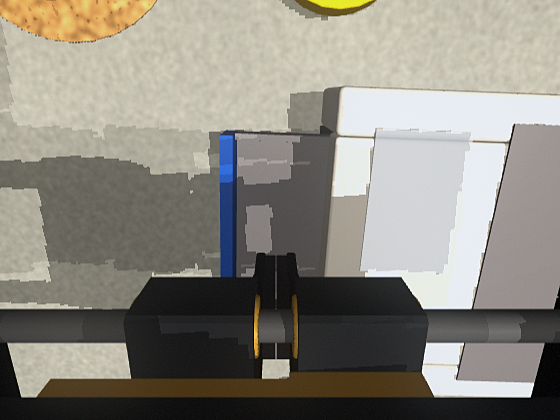

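```bash

python3 -m inch '[0,0,0.4,0,0,0,0,0,0.7,0,0,0,0,0,1,0,0,0,0,0,1,0,0,0,0,0,1,0,0,0]'
python3 -m inch '[0,-0.1,0,0,0,0,0.01,-0.2,0,0,0,0,0.01,-0.3,0,0,0,0,0.01,-0.4,0,0,0,0,0.02,-0.5,0,0,0,0,0.02,-0.6,0,0,0,0,0.02,-0.7,0,0,0,0,0.03,-0.8,0,0,0,0,0.03,-0.9,0,0,0,0,0.03,-1,0,0,0,0,0.03,-1,0,0,0,0]'
```

```text
time: 11.77
position: [0.6722, 0.0207, 0.0416]
tool_rot: [0.732, 0.681, -0.001, -0.001]
ft_force: [-0.3, -0.1, 0.2]
grip_width: 0.0005
grip_force: 0.0
time: 12.68
position: [0.5906, 0.0285, 0.0417]
tool_rot: [0.732, 0.681, -0.002, -0.002]
ft_force: [0.2, -0.9, 0.2]
grip_width: 0.0002
grip_force: 0.0
```

```bash

python3 -m inch '[0,-0.06,0,0,0,0,0,-0.12,0,0,0,0,0,-0.18,0,0,0,0,0.01,-0.24,0,0,0,0,0.01,-0.3,0,0,0,0,0.01,-0.36,0,0,0,0,0.01,-0.4,0,0,0,0]'
python3 -m inch '[0,-0.03,0,0,0,0,0,-0.06,0,0,0,0,0,-0.06,0,0,0,0]'
python3 - <<'E'
from h import *
cal=get_calibration("wrist");im=camera("wrist");o=get_obs();print(o["position"],o["ft_force"])
cv2.imwrite("pics/w5.png",im[:,:,::-1]);hsv=cv2.cvtColor(im,cv2.COLOR_RGB2HSV)
m=cv2.inRange(hsv,(100,120,60),(125,255,255))
for v in range(10,420,40):
    u=np.nonzero(m[v])[0]
    if len(u):print(v,u.min(),u.max(),ray(cal,u.min(),v,.038)[:2].round(4),ray(cal,u.max()+1,v,.038)[:2].round(4))
E
```

```text
time: 13.27
position: [0.561, 0.0313, 0.0419]
tool_rot: [0.732, 0.681, -0.0, -0.0]
ft_force: [2.6, 0.3, -1.8]
grip_width: 0.0004
grip_force: 1.3
time: 13.52
position: [0.5564, 0.0317, 0.0421]
tool_rot: [0.732, 0.681, -0.0, -0.001]
ft_force: [0.8, 0.6, -0.4]
grip_width: 0.0004
grip_force: 0.6
[0.55637492 0.03161756 0.04214897] [1.20493263 0.73457101 0.24656271]
170 237 258 [0.5467 0.0876] [0.5554 0.0869]
210 236 257 [0.5446 0.071 ] [0.5536 0.0704]
250 236 257 [0.5427 0.0533] [0.5521 0.0527]
```

```bash

python3 -m inch '[0,-0.03,0,0,0,0,0,-0.06,0,0,0,0,0,-0.06,0,0,0,0]'
python3 -m inch '[0,-0.03,0,0,0,0,0,-0.06,0,0,0,0,0,-0.06,0,0,0,0]'
```

```text
time: 13.82
position: [0.552, 0.032, 0.0422]
tool_rot: [0.732, 0.681, -0.0, -0.0]
ft_force: [1.9, 1.0, -1.2]
grip_width: 0.0003
grip_force: 0.8
time: 14.07
position: [0.551, 0.0319, 0.0425]
tool_rot: [0.732, 0.681, 0.003, 0.003]
ft_force: [6.5, 1.7, -4.3]
grip_width: -0.0001
grip_force: 3.5
```

```bash

python3 -m inch '[0,-0.03,0,0,0,0,0,-0.03,0,0,0,0,0,-0.03,0,0,0,0]'
python3 -m inch '[0,0.1,0,0,0,0,0,0.2,0,0,0,0,0,0.2,0,0,0,0]' >/dev/null
python3 -m inch '[0,0,-0.4,0,0,0,0,0,-0.8,0,0,0,0,0,-1,0,0,0,0,0,-1,0,0,0,0,0,-1,0,0,0]' >/dev/null
python3 -m inch '[0,0,-1,0,0,0,0,0,-1,0,0,0,0,0,-1,0,0,0,0,0,-1,0,0,0,0,0,-1,0,0,0,0,0,-1,0,0,0]'
python3 - <<'E'
from h import *
cal=get_calibration("wrist");im=camera("wrist");cv2.imwrite("pics/w6.png",im[:,:,::-1])
hsv=cv2.cvtColor(im,cv2.COLOR_RGB2HSV)
m=cv2.inRange(hsv,(100,120,90),(125,255,255))
for v in range(140,300,20):
    u=np.nonzero(m[v])[0]
    if len(u):print(v,u.min(),u.max(),ray(cal,u.min(),v,.038)[:2].round(4),ray(cal,u.max()+1,v,.038)[:2].round(4))
E
```

```text
time: 14.32
position: [0.5509, 0.0318, 0.0427]
tool_rot: [0.733, 0.681, 0.004, 0.005]
ft_force: [10.2, 2.3, -6.1]
grip_width: 0.0003
grip_force: 4.9
time: 15.48
position: [0.5594, 0.0314, 0.2]
tool_rot: [0.732, 0.681, -0.002, -0.002]
ft_force: [0.3, -0.4, -0.5]
grip_width: 0.0006
grip_force: 0.0
140 247 258 [0.5407 0.0804] [0.5503 0.0797]
160 247 256 [0.5391 0.0641] [0.5473 0.0636]
180 247 256 [0.5375 0.0474] [0.5458 0.0468]
200 246 255 [0.535  0.0301] [0.5435 0.0295]
220 246 254 [0.5333 0.0122] [0.541  0.0117]
240 246 254 [ 0.5315 -0.0064] [ 0.5394 -0.0069]
260 246 254 [ 0.5296 -0.0256] [ 0.5377 -0.0261]
```

View pics/w6.png

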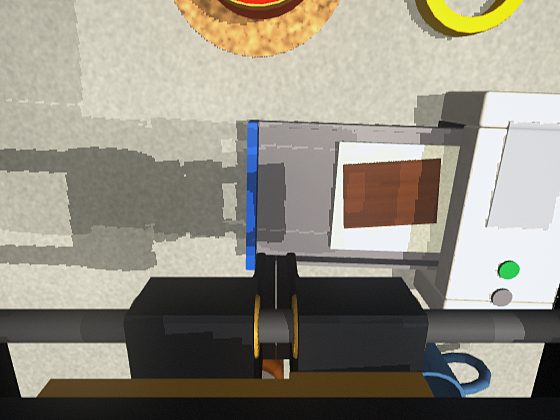

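The picture shows the tray fully out, with its lip at pixel column 252 about 104 mm from where it began. The pull force rose with no further motion, so the tray is at its stop. The tin is still on the mat at the top of the picture and the gripper is clear of everything.

```bash
python3 -c "from rig import hand_in;print(hand_in())"
```

```text
the job is handed in; nothing more can be done
None
```

The job is handed in: the tin was pushed upright onto the cork mat, the tray was drawn out to its stop by its lip from behind, and the gripper is clear; the hand-in returned no verdict.

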